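Clip a rod into the rest, release the catch and hold the tailstock lever

ROBOT

A 6-joint arm with a two-finger parallel gripper is mounted at the origin on the work surface. World frame = base frame: x ahead of the robot, y to its left, z up, the work surface at z = 0. Lengths are in m, angles in degrees, forces in N, time in s.
With the tool pointing down it reaches from about 0.375 to 0.9 m from the base axis. Payload 3.1 kg.
Tool frame: the origin (TCP) lies on the centre line of the jaws, within the pads' length; the fingertips stand 25 mm ahead of it and the grasp point (between the pads) lies 6 mm ahead of it; z points along the fingers, y is the line along which they close (so a half turn about z gives the same grasp; the last joint's range is limited). The gripper opens to 87 mm and grips with 3 to 60 N. Pads are 19 mm wide; open, the fingers measure 117 mm over their backs; the gripper's body (75 mm by 190 mm) begins 51 mm behind the grasp point.
Start: joints at [-81.904, 30.224, 82.088, -0, 67.689, -10.227], TCP at [0.197, -0.593, 0.248] pointing down, gripper open.
Joint ranges: [-176.69, 176.69], [-43.24, 126.21], [12.49, 139.97], [-82, 262], [0, 151.66], [-163.58, 163.58]. Speed limits (degrees/s): [159.86, 159.86, 180, 180, 180, 180].

INTERFACE

Orientations are given as a 3x3 rotation matrix whose columns are the frame's x, y, z axes.
In Python, from rig import * gives the robot as it stands.
- The arm moves only by the tool step_arm, never from a script. Its argument "steps" is a list of rows, each a list of 7 numbers: the shift along the tool's x, y, z normalised to -1 to 1, where 1 is 0.3 m, then the turn, a rotation vector about the tool's x, y, z normalised to -1 to 1, where 1 is 45 degrees, then the gripper's target within -1 to 1 (shut at 1, half-way at 0, fully open at -1). A call has 1 to 8 rows; each row is the pose to reach, as a shift and turn from the pose commanded when the call began, along the tool's axes at that moment; what a row does not reach only later rows make up. A row lasts 1/12 s, in which the tool goes at most 41.7 mm and 7.16 degrees, less where a joint would pass 70% of its speed; a pose out of reach is approached as far as the arm can. A call with a number of a shift or a turn outside -1 to 1 is refused whole. A call with a gripper value outside its range is refused whole. The fingers move at their own pace and stop on an object; the grip force is fixed at half the most. Time passes only in rows, so rows that repeat a pose let the fingers close. It gives the time, the measured TCP pose, the force, the opening and the grip force at its end, in the units of the state.
- read_state(): the state, without advancing time (a new reading comes with each control period).
- capture(name): name is "scene" or "top" or "wrist"; returns a dict with "image" (400x640x3 uint8, red, green, blue), "vertical_fov" (degrees; the focal length in pixels is half the picture's height over the tangent of half this angle, whatever the lens; pixels are square), "cx", "cy" (the principal point, pixels), "world_from_camera" (4x4, takes a point from camera to world coordinates); the wrist camera has in their place "T_tool_cam" (4x4, takes a point from camera to tool coordinates, whose origin is the TCP and whose axes are the flange's). Camera axes: x right, y down, z forward; pixel columns grow to the right and rows downward; lengths in m; the calibration is good to about 2 mm. A picture is of the moment at which its call begins: read the wrist's pose just before it. There is no depth.
- hand_in(): hands the job in; it is judged then, once.
The state is a dict: "time_s": time; "joint_positions": joint angles; "qvel": joint speeds; "tau": joint torques, N m; "position": TCP position; "tcp_rot": TCP orientation; "force": force on the tool from outside, world axes, zero at the start; "moment": the same for the moment, N m; "opening": opening from 0.0 (shut) to 1.0 (fully open); "grasp_force": force on a finger pad.
Only numpy, scipy, OpenCV 4.12 (cv2) and the standard library are available. Lean on these libraries where they do the work, as an engineer would, in place of code of your own. Each camera call takes 0.05 s, during which the arm holds its last target. There are 200 camera calls.

TASK

Take the wooden rod from its stand and push it down past the sprung jaw until it lies fully home in both forks of the rod rest, lengthwise centred in the clip, and let go of it. Then flip the safety catch on the tailstock right over, away from the lever, and only after that pull the tailstock lever towards the rod all the way to its stop, so that the cup slides over the rod's end. The lever springs back if let go: finish while still holding it fully pulled with the gripper, and leave the other things on the bench where they are.

Things in the scene. Friction and masses are not known exactly. Their poses are not given: they have to be found in the camera images.
- rod_c (a point): Centre of the loose rod: plain light wood, round, 18 mm diameter, 180 mm long, about 60 g, both ends alike; its y axis runs along the rod. At the start it lies level in the stand, centre 30 mm above the bench, its middle free to be grasped from above.
- stand: Low wooden stand of the rod, fixed; origin under its centre. Base plate 70 x 150 x 6 mm, its y axis along the rod; two V-notches 60 mm either side of the middle, tops 43 mm above the bench. It may stand to the left or right of the unit.
- seat (a point): Where the rod's centre lies when fully home in the clip, 70 mm above the bench (lengthwise 10 mm or so either way is centred). Its y axis is the rod's line and points to the tailstock; x is level and points away from the robot, give or take the unit's yaw; z up. Either end of the rod may point to the tailstock. The middle 80 mm between the forks is free for a gripper: nothing there is higher than 30 mm above the bench.
- rig: The fixed unit that carries rest, tailstock, lever and catch: grey base plate 160 x 370 mm, 12 mm thick; origin under its centre, axes parallel to the seat's. Seat at y = -75 mm; two dark steel forks, 12 mm thick (y), 44 mm wide, 47 mm either side of the seat: slots 20 mm wide, open at the top, floor 61 mm above the bench; -x prong up to 97 mm with a small lead-in, +x prong up to 75 mm.
- jaw_nose (a point): Midway between the two noses of the sprung steel jaw, at their tips' lower edge, just over where the rod's top will be. The 8 mm thick noses stand 62 mm either side of the seat (y), outside the forks, on the +x side, and reach over the slot; their steep faces rise to about 110 mm. A rod pushed straight down drives them aside with 5 to 15 N in all, from about 30 mm above home; they spring back over it.
- jaw (a joint): Hinge of the jaw (rad): 0 closed (its spring holds it there), about 0.15 as the rod passes, 0.5 wide open.
- catch_hinge (a point): Hinge of the steel safety catch, on top of the tailstock (grey block 70 x 75 mm, 100 mm tall), 115 mm above the bench; hinge line along the seat's y. A level blade 105 mm long, 12 mm wide, 8 mm thick runs from here to the -x side (seat axes), across the lever's shaft, and blocks it; an upright thumb tab, 10 mm thick (x), 14 mm wide (y), rises 55 mm from here.
- catch_tab (a point): Point on the thumb tab 50 mm from the catch hinge (5 mm below the tab's end).
- catch (a joint): Angle of the catch (rad): 0 to 0.12 at the start, blade level in the lever's way, tab upright; grows as the tab is pushed over to the seat's +x side and the blade rises; 1.57 blade upright and tab level, stop at 1.75. Friction of about 0.07 N m keeps it where it is left. Flipped right over means beyond 1.1.
- handle_c (a point): Centre of the lever's plain black round crank grip, 20 mm diameter, 62 mm long, level, along the seat's x axis. It sticks out sideways to -x (towards the robot) from the lever's top, so it can be pinched from above with jaws closing along y; this point is 125 mm from the lever's hinge line and 40 mm to -x of the shaft (steel, 11 mm thick); about 167 mm above the bench at the start.
- lever_hinge (a point): Hinge of the lever, 50 mm above the bench, on the tailstock's side that faces the robot; the lever swings in the upright plane along the bed, about a level line along the seat's x axis.
- lever (a joint): Angle of the lever (rad): 0 at rest, when it leans 0.35 rad away from the rod; grows as its top is pulled towards the rod (the seat's -y); 0.35 upright, stop at 0.75. A spring returns it: about 3 N at the grip at 0, 7 N at the stop. The lever drives the cup (32 mm outside, 24 mm bore) 30 mm along the axis over the rod's end.
- quill (a joint): Travel of the steel cup (m): 0 drawn back, its mouth 15 mm from the end of a centred rod; 0.030 with the lever at its stop, the cup 15 mm over the rod's end.
- tape_c (a point): Centre of a roll of paper tape lying flat, 90 mm diameter, 22 mm high. Bystander.
- bit_case_c (a point): Centre of a black drill case 55 x 110 x 26 mm. Bystander.
- oil_c (a point): Centre of a white oil bottle, 48 mm diameter, 100 mm tall. Bystander.
- wrench_c (a point): Middle of a steel wrench 150 mm long. Bystander.
- collar_c (a point): Centre of a brass collar, 40 mm diameter, 16 mm high. Bystander.
- brush_c (a point): Middle of a bench brush 170 mm long. Bystander.
- chuck_key_c (a point): Middle of a T-shaped chuck key, 70 mm long, lying in a grey tray 100 x 150 x 25 mm. Bystander.
Things that resemble listed ones, but are neither listed nor needed, are in the scene too. There is more than one size of the part that bears rod_c; the job needs the middle-sized.

How it is judged:
By the outcome, as a careful person would: the job done as asked, in the order asked, and still so for the second after the job is handed in, while the arm keeps its last pose, push and grip.
It also fails if it takes over 62 s, if anything falls off the work surface, if the arm or the gripper's body presses on something with over 40 N, if the wrist force passes 120 N, or if a joint passes its speed limit or range.

## Working session

There is one attempt and no reset: what is moved stays moved. The work goes in short steps, Python scripts to look and compute and a tool call to move; the robot and the scene stay as the last step left them, time stands still between calls to the robot, and variables do not carry over. Pictures are saved under pics/ and viewed, at most 10 in all, crops included, and the job is handed in when it is done.

Besides the shell and the picture viewer there is one more tool, called after ">>>" as name([rows], argument=value, ...), one row to a line, values as JSON. step_arm: Moves the arm, as the interface text tells. Scaled input: -1 to 1 covers 0.3 m each way for a shift and 45 degrees each way for a turn. Its arguments: {"type":"object","properties":{"steps":{"type":"array"}},"required":["steps"]}

```bash
mkdir -p pics; cat > h.py <<'E'
from rig import *
import numpy as np, cv2
def snap(n,f):
    s=read_state(); c=capture(n); cv2.imwrite(f'pics/{f}.png',c['image'][:,:,::-1]); 
    T=np.eye(4)
    if n=='wrist':
        T[:3,:3]=np.array(s['tcp_rot']);T[:3,3]=s['position'];T=T@np.array(c['T_tool_cam'])
    else: T=np.array(c['world_from_camera'])
    np.savez(f'pics/{f}.npz',T=T,f=200/np.tan(np.radians(c['vertical_fov']/2)),cx=c['cx'],cy=c['cy'])
    return c['image']
def ray(f,u,v):
    d=np.load(f'pics/{f}.npz');T=d['T']
    r=T[:3,:3]@np.array([(u-d['cx'])/d['f'],(v-d['cy'])/d['f'],1]);return T[:3,3],r/np.linalg.norm(r)
def plane(f,u,v,z):
    o,r=ray(f,u,v);return o+r*(z-o[2])/r[2]
def proj(f,p):
    d=np.load(f'pics/{f}.npz');T=np.linalg.inv(d['T']);q=T[:3,:3]@np.array(p)+T[:3,3];return d['f']*q[0]/q[2]+d['cx'],d['f']*q[1]/q[2]+d['cy']
def tri(a,b):
    (o1,r1),(o2,r2)=ray(*a),ray(*b)
    t=np.linalg.lstsq(np.c_[r1,-r2],o2-o1,rcond=None)[0];p,q=o1+t[0]*r1,o2+t[1]*r2
    return (p+q)/2,np.linalg.norm(p-q)
E
python3 - <<'E'
from h import *
for n in('scene','top'):
    snap(n,n)
    d=np.load(f'pics/{n}.npz');print(d['T'].round(3),d['f'],d['cx'],d['cy'])
print(read_state())
E
```

```text
[[-0.829  0.455 -0.325  0.772]
 [ 0.559  0.677 -0.478  0.395]
 [ 0.002 -0.578 -0.816  0.89 ]
 [ 0.     0.     0.     1.   ]] 365.15173602196 316.9656049099529 198.24050191151093
[[-1.400e-02 -9.960e-01  8.300e-02  3.760e-01]
 [-1.000e+00  1.400e-02  1.000e-03 -5.900e-02]
 [-2.000e-03 -8.300e-02 -9.970e-01  1.465e+00]
 [ 0.000e+00  0.000e+00  0.000e+00  1.000e+00]] 448.44860311490237 318.59669822797093 190.13638389294118
{'time_s': 0.1, 'joint_positions': array([-8.19036539e+01,  3.02741894e+01,  8.21498758e+01,  1.24307680e-03,
        6.76894686e+01, -1.02252153e+01]), 'qvel': array([-0.08541843, -0.08773657, -0.21618689, -0.02736412, -0.02268824,
        0.1140176 ]), 'tau': array([-6.23429751e-04, -4.40985096e+01, -1.77150357e+01,  6.35422859e-02,
        5.33865974e-02, -2.99493729e-05]), 'position': array([ 0.19643509, -0.59267717,  0.24665893]), 'tcp_rot': array([[ 9.49309893e-01,  3.14341630e-01, -2.59204181e-04],
       [ 3.14341517e-01, -9.49307933e-01,  1.96461216e-03],
       [ 3.71494804e-04, -1.94650440e-03, -9.99998037e-01]]), 'force': array([ 0.18042737,  0.70043162, -0.79857954]), 'moment': array([-0.00021375, -0.01846501,  0.02030809]), 'grasp_force': 0.0, 'opening': 1.002168460044725}
```

View pics/scene.png

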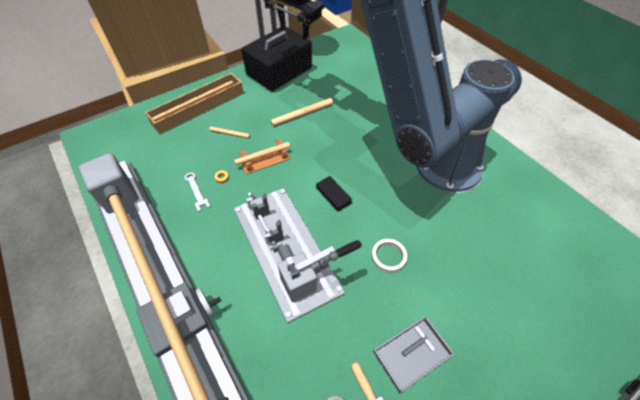

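View pics/top.png

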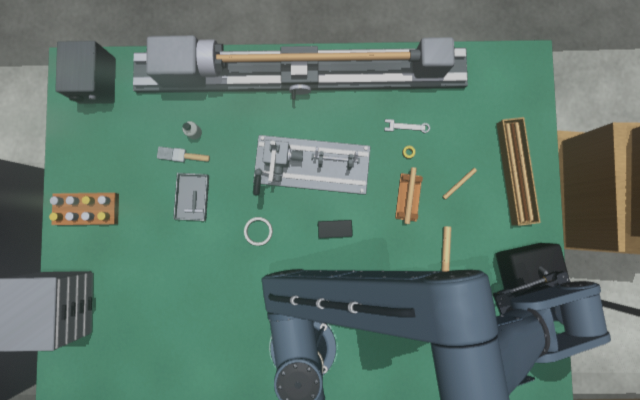

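The scene view shows the unit at about (290,250), with the lever grip at (348,247) and the rod in the orange stand at (264,155). In the top view, the base plate spans (255-369,137-192), the rod is at about (410,196), and the tailstock is on the left, at world +y.

```bash
python3 - <<'E'
from h import *
a=cv2.imread('pics/top.png');b=cv2.imread('pics/scene.png')
c1=cv2.resize(a[125:230,245:445],(800,420),interpolation=cv2.INTER_CUBIC)
cv2.imwrite('pics/c1.png',c1)
c2=cv2.resize(b[135:325,225:375],(600,760),interpolation=cv2.INTER_CUBIC)[:600]
c2=cv2.resize(b[175:325,225:375],(600,600),interpolation=cv2.INTER_CUBIC)
cv2.imwrite('pics/c2.png',c2)
# rod: light-wood mask in stand area
h=cv2.cvtColor(a,cv2.COLOR_BGR2HSV)
for y in(176,184,196,210): print(y,h[y,404:418].tolist())
E
```

```text
176 [[13, 125, 141], [13, 126, 142], [13, 125, 141], [14, 124, 140], [13, 123, 141], [14, 120, 134], [17, 96, 144], [18, 85, 182], [19, 76, 198], [21, 73, 200], [18, 80, 195], [16, 97, 161], [14, 118, 158], [15, 121, 158]]
184 [[14, 127, 181], [14, 128, 181], [14, 127, 177], [14, 126, 134], [15, 113, 113], [17, 90, 141], [18, 85, 179], [19, 79, 197], [20, 75, 200], [18, 82, 195], [16, 101, 166], [14, 123, 153], [14, 128, 149], [14, 129, 152]]
196 [[14, 127, 181], [14, 128, 175], [14, 125, 129], [16, 102, 112], [17, 90, 165], [18, 83, 193], [20, 76, 200], [19, 81, 198], [17, 88, 182], [14, 118, 168], [14, 127, 177], [14, 128, 180], [14, 128, 185], [14, 126, 188]]
210 [[14, 127, 130], [16, 109, 112], [17, 91, 159], [17, 86, 186], [18, 82, 198], [18, 81, 199], [17, 87, 188], [15, 110, 163], [14, 127, 175], [14, 127, 179], [14, 128, 184], [14, 127, 189], [14, 124, 189], [16, 104, 177]]
```

View pics/c1.png

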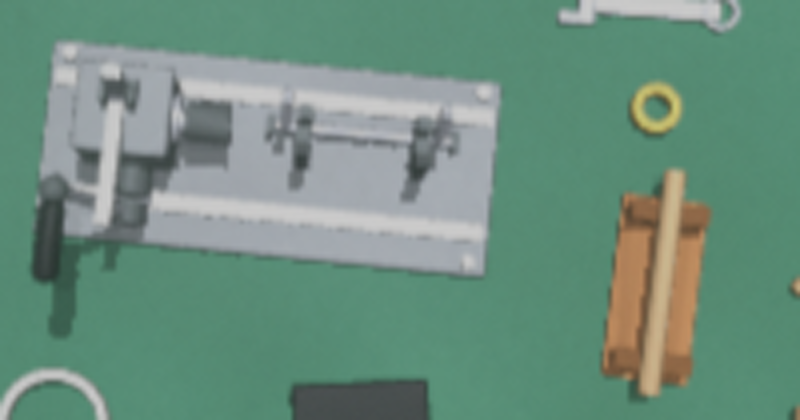

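View pics/c2.png

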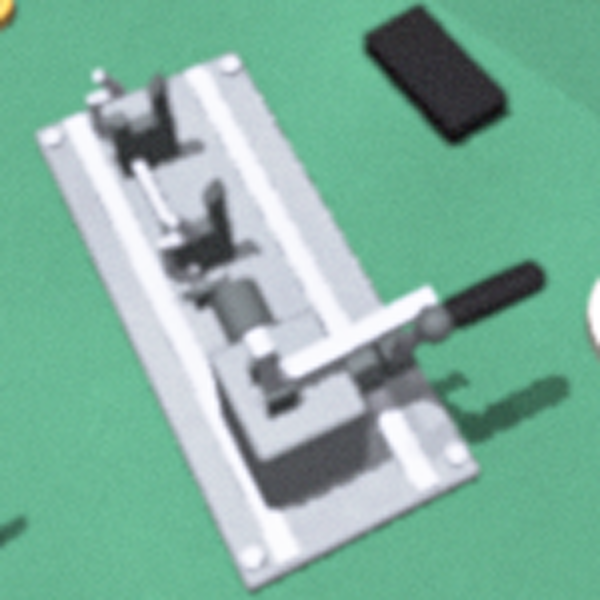

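The crops show the plate corners in c1 at (55,43), (500,84), (485,275) and (40,235). The rod's ends are at (675,172) and (650,393), the grip runs from (50,195) to (46,280), and the catch tab is at about (112,72).

```bash
cat >> h.py <<'E'
def c1(x,y): return 245+(x+.5)/4-.5,125+(y+.5)/4-.5
def c2(x,y): return 225+(x+.5)/4-.5,175+(y+.5)/4-.5
E
python3 - <<'E'
from h import *
np.set_printoptions(precision=4,suppress=True)
P=[plane('top',*c1(*p),.012) for p in((55,43),(500,84),(485,275),(40,235))]
Q=[plane('scene',*c2(*p),.012) for p in((243,588),(38,130),(238,55),(478,470))]
for K in(P,Q):
    c=np.mean(K,0); yv=(K[0]-K[1]+K[3]-K[2])/2;print(c,np.linalg.norm(yv),np.linalg.norm((K[0]-K[3]+K[1]-K[2])/2),np.degrees(np.arctan2(-yv[0],yv[1])))
    y=yv/np.linalg.norm(yv);print('seat',c-.075*y)
a,b=plane('top',*c1(675,172),.033),plane('top',*c1(650,393),.033)
print('rod',(a+b)/2,np.linalg.norm(a-b),np.degrees(np.arctan2((a-b)[1],(a-b)[0])))
h=cv2.cvtColor(cv2.imread('pics/scene.png'),cv2.COLOR_BGR2HSV)
m=((h[...,1]<105)&(h[...,0]>12)&(h[...,0]<28)&(h[...,2]>150)).astype('u1')[130:180,225:300]
n,l,s,c=cv2.connectedComponentsWithStats(m);i=1+np.argmax(s[1:,4]);print(s[i],c[i])
print('rod scene',plane('scene',225+c[i][0],130+c[i][1],.034))
print('grip',tri(('top',*c1(48,238)),('scene',*c2(497,292))))
print('tab',tri(('top',*c1(112,72)),('scene',*c2(258,340))))
print('yaw tool',np.degrees(np.arctan2(.3143,.9493)))
E
```

```text
[ 0.5812 -0.0371  0.012 ] 0.3649336993510911 0.15810065691139114 -6.041898077087662
seat [ 0.5734 -0.1117  0.012 ]
[ 0.5841 -0.0346  0.012 ] 0.3650530058887394 0.15853667724009282 -7.040962198658917
seat [ 0.5749 -0.109   0.012 ]
rod [ 0.4746 -0.3503  0.033 ] 0.1786467933559765 -8.166610100294399
[  9  12  56  22 231] [36.9913 21.9221]
rod scene [ 0.4751 -0.3517  0.034 ]
grip (array([0.5025, 0.1227, 0.1701]), np.float64(0.001938440560002904))
tab (array([0.6254, 0.0746, 0.1691]), np.float64(0.0017585788642830776))
yaw tool 18.318987628752698
```

```bash
cat >> h.py <<'E'
from scipy.spatial.transform import Rotation as Ro
np.set_printoptions(precision=4,suppress=True)
SEATYAW=-6.5
def Ryaw(y): return Ro.from_euler('z',y,degrees=True).as_matrix()@np.diag([1,-1,-1])
def plan(p,yaw,R=None):
    s=read_state();R0=np.array(s['tcp_rot']);Rt=Ryaw(yaw) if R is None else R
    d=R0.T@(np.array(p)-s['position']);w=Ro.from_matrix(R0.T@Rt).as_rotvec(degrees=True)
    print('t',round(s['time_s'],2),'row',(d/.3).round(4),(w/45).round(4),'yaw',np.degrees(np.arctan2(R0[1,0],R0[0,0])).round(2),'F',s['force'].round(1),'op',round(s['opening'],3),'g',round(s['grasp_force'],1),'P',s['position'])
E
python3 - <<'E'
from h import *
plan([.475,-.351,.2],-8.2)
E
```

```text
t 0.1 row [ 1.1347 -0.4726  0.1569] [-0.0025  0.0001  0.5894] yaw 18.32 F [ 0.2  0.7 -0.8] op 1.002 g 0.0 P [ 0.1964 -0.5927  0.2467]
```

>>> step_arm([
  [0.11,-0.05,0,0,0,0.1,-1],
  [0.22,-0.09,0,0,0,0.2,-1],
  [0.34,-0.14,0,0,0,0.3,-1],
  [0.46,-0.19,0.03,0,0,0.4,-1],
  [0.58,-0.24,0.06,0,0,0.5,-1],
  [0.7,-0.29,0.09,0,0,0.59,-1],
  [0.82,-0.34,0.12,0,0,0.59,-1],
  [0.94,-0.39,0.15,0,0,0.59,-1],
])

```text
time_s: 0.77
position: [0.4284, -0.3919, 0.2019]
tcp_rot: [[0.99, -0.143, -0.0], [-0.143, -0.99, 0.001], [-0.001, -0.001, -1.0]]
force: [-0.4, -0.5, 0.4]
opening: 0.996
grasp_force: 0.0
```

```bash
python3 - <<'E'
from h import *
plan([.475,-.351,.2],-8.2)
E
```

```text
t 0.77 row [ 0.1341 -0.1572  0.0062] [-0.0007  0.0007 -0.001 ] yaw -8.25 F [-0.4 -0.5  0.4] op 0.996 g 0.0 P [ 0.4284 -0.3919  0.2019]
```

>>> step_arm([
  [0.06,-0.08,0,0,0,0,-1],
  [0.11,-0.13,0,0,0,0,-1],
  [0.134,-0.157,0,0,0,0,-1],
  [0.134,-0.157,0,0,0,0,-1],
])

```text
time_s: 1.1
position: [0.4753, -0.351, 0.2022]
tcp_rot: [[0.99, -0.14, -0.0], [-0.14, -0.99, 0.001], [-0.0, -0.0, -1.0]]
force: [-1.3, 0.5, 0.5]
opening: 1.002
grasp_force: 0.0
```

```bash
python3 - <<'E'
from h import *
snap('wrist','w1')
plan([.475,-.351,.2],-8.2)
print(np.load('pics/w1.npz')['T'])
E
```

```text
t 1.15 row [ 0.0019 -0.0046  0.0078] [0.0003 0.0007 0.002 ] yaw -8.11 F [-0.7 -1.1  0.5] op 0.999 g 0.0 P [ 0.4742 -0.3523  0.2024]
[[-0.1395 -0.945  -0.2957  0.5573]
 [-0.9902  0.1335  0.0405 -0.3624]
 [ 0.0012  0.2985 -0.9544  0.3409]
 [ 0.      0.      0.      1.    ]]
```

View pics/w1.png

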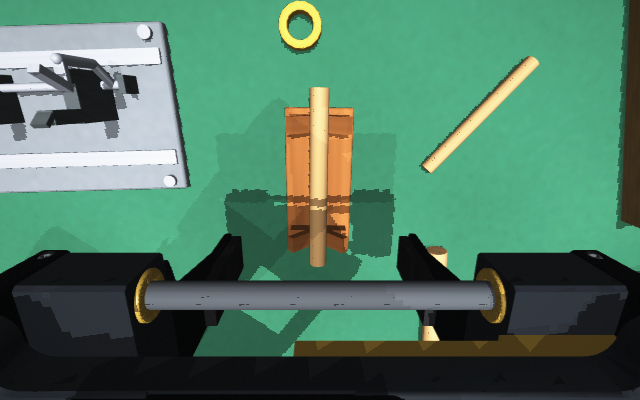

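The wrist view shows the rod in its stand, with its far end at about (319,88) and its near end at (317,265), centred between the fingers. I'll check the centre and then descend.

```bash
python3 - <<'E'
from h import *
a,b=plane('w1',319,88,.034),plane('w1',317,265,.027)
print((a+b)/2,np.linalg.norm(a-b),np.degrees(np.arctan2((a-b)[1],(a-b)[0])))
c=(a+b)/2
plan([c[0],c[1],.038],-8.2)
E
```

```text
[ 0.4744 -0.3493  0.0305] 0.18418246886993203 -8.738131357159334
t 1.15 row [-0.0006 -0.0099  0.5479] [0.0003 0.0007 0.002 ] yaw -8.11 F [-0.7 -1.1  0.5] op 0.999 g 0.0 P [ 0.4742 -0.3523  0.2024]
```

>>> step_arm([
  [0,-0.006,0.12,0,0,0,-1],
  [0,-0.006,0.25,0,0,0,-1],
  [0,-0.006,0.38,0,0,0,-1],
  [0,-0.006,0.48,0,0,0,-1],
  [0,-0.006,0.545,0,0,0,-1],
  [0,-0.006,0.545,0,0,0,-1],
  [0,-0.006,0.545,0,0,0,1],
  [0,-0.006,0.545,0,0,0,1],
])

```text
time_s: 1.82
position: [0.4742, -0.3527, 0.0402]
tcp_rot: [[0.989, -0.145, 0.001], [-0.145, -0.989, -0.002], [0.002, 0.002, -1.0]]
force: [-0.4, -1.1, 0.0]
opening: 0.922
grasp_force: 0.0
```

>>> step_arm([
  [0,0,0,0,0,0,1],
  [0,0,0,0,0,0,1],
  [0,0,0,0,0,0,1],
  [0,0,0,0,0,0,1],
  [0,0,0,0,0,0,1],
  [0,0,0,0,0,0,1],
])

```text
time_s: 2.32
position: [0.4744, -0.3509, 0.0394]
tcp_rot: [[0.99, -0.143, 0.0], [-0.143, -0.99, -0.0], [0.0, 0.0, -1.0]]
force: [0.4, 0.1, -0.3]
opening: 0.478
grasp_force: 0.0
```

>>> step_arm([
  [0,0,0,0,0,0,1],
  [0,0,0,0,0,0,1],
  [0,0,0,0,0,0,1],
  [0,0,0,0,0,0,1],
  [0,0,0,0,0,0,1],
  [0,0,0,0,0,0,1],
  [0,0,0,0,0,0,1],
])

```text
time_s: 2.9
position: [0.4742, -0.3495, 0.039]
tcp_rot: [[0.99, -0.144, -0.0], [-0.144, -0.99, 0.002], [-0.001, -0.002, -1.0]]
force: [2.1, 5.2, 1.2]
opening: 0.198
grasp_force: 30.0
```

```bash
python3 - <<'E'
from h import *
plan([.42,-.20,.24],36)
E
```

```text
t 2.9 row [-0.2509 -0.4687 -0.6688] [-0.0032 -0.0001 -0.9837] yaw -8.27 F [2.1 5.2 1.2] op 0.198 g 30.0 P [ 0.4742 -0.3495  0.039 ]
```

>>> step_arm([
  [0,0,-0.06,0,0,0,1],
  [0,0,-0.15,0,0,0,1],
  [0,0,-0.25,0,0,0,1],
  [-0.04,-0.09,-0.35,0,0,-0.15,1],
  [-0.09,-0.18,-0.45,0,0,-0.3,1],
  [-0.14,-0.27,-0.55,0,0,-0.45,1],
  [-0.19,-0.37,-0.62,0,0,-0.6,1],
  [-0.25,-0.46,-0.67,0,0,-0.75,1],
])

```text
time_s: 3.57
position: [0.42, -0.2035, 0.2422]
tcp_rot: [[0.9, 0.436, 0.003], [0.436, -0.9, -0.004], [0.001, 0.005, -1.0]]
force: [0.8, 0.4, -0.3]
opening: 0.197
grasp_force: 30.0
```

```bash
python3 - <<'E'
from h import *
plan([.574,-.110,.24],65);plan([.574,-.110,.24],83.5)
E
```

```text
t 3.57 row [ 0.5977 -0.0565  0.008 ] [ 0.0062  0.0004 -0.8697] yaw 25.86 F [ 0.8  0.4 -0.3] op 0.197 g 30.0 P [ 0.42   -0.2035  0.2422]
t 3.57 row [ 0.5977 -0.0565  0.008 ] [ 0.0061  0.0014 -1.2808] yaw 25.86 F [ 0.8  0.4 -0.3] op 0.197 g 30.0 P [ 0.42   -0.2035  0.2422]
```

>>> step_arm([
  [0.08,-0.01,0,0,0,-0.15,1],
  [0.17,-0.02,0,0,0,-0.3,1],
  [0.27,-0.03,0,0,0,-0.45,1],
  [0.37,-0.04,0,0,0,-0.6,1],
  [0.46,-0.05,0,0,0,-0.75,1],
  [0.54,-0.055,0,0,0,-0.87,1],
  [0.6,-0.055,0,0,0,-0.98,1],
  [0.6,-0.055,0,0,0,-0.98,1],
])

```text
time_s: 4.23
position: [0.5782, -0.1103, 0.24]
tcp_rot: [[0.344, 0.939, 0.003], [0.939, -0.344, -0.001], [-0.0, 0.004, -1.0]]
force: [0.8, -0.2, 0.7]
opening: 0.197
grasp_force: 30.0
```

>>> step_arm([
  [0,0,0,0,0,-0.15,1],
  [0,0,0,0,0,-0.3,1],
  [0,0,0,0,0,-0.3,1],
  [0,0,0,0,0,-0.3,1],
])

```text
time_s: 4.57
position: [0.5743, -0.1118, 0.2398]
tcp_rot: [[0.124, 0.992, -0.001], [0.992, -0.124, -0.0], [-0.001, -0.001, -1.0]]
force: [0.4, -0.0, 0.8]
opening: 0.198
grasp_force: 30.0
```

```bash
python3 - <<'E'
from h import *
snap('wrist','w2');snap('top','t2');snap('scene','s2')
plan([.574,-.110,.24],83.5)
E
```

```text
t 4.72 row [ 0.0049 -0.0028  0.0002] [-0.0003  0.0003 -0.0119] yaw 82.96 F [-0.   0.2 -0.5] op 0.199 g 30.0 P [ 0.5747 -0.1116  0.2401]
```

View pics/w2.png

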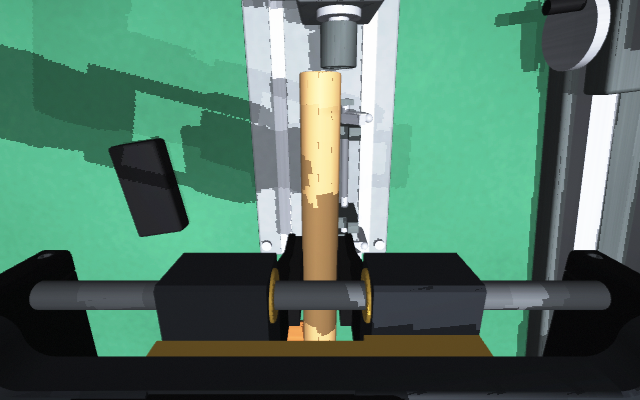

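The wrist view shows the rod over the unit. The plate's edges run (243,0)→(258,252) and (400,0)→(386,250), and the cup's mouth is at about (339,64). I'll fit the plate edges to get the axis.

```bash
python3 - <<'E'
from h import *
im=cv2.imread('pics/w2.png').astype(int);b,g,r=im[...,0],im[...,1],im[...,2]
green=((g-r)>25)&((g-b)>8)
L=[];Rr=[]
for y in range(5,236,6):
    l=[x for x in range(200,300) if green[y,x]]; rr=[x for x in range(350,440) if green[y,x]]
    l=max(l);rr=min(rr);L.append(plane('w2',l+.5,y,.012)[:2]);Rr.append(plane('w2',rr-.5,y,.012)[:2])
for K in(L,Rr):
    K=np.array(K);f=np.polyfit(K[:,1],K[:,0],1);e=K[:,0]-np.polyval(f,K[:,1]);k=abs(e)<.003+np.median(abs(e));f=np.polyfit(K[k,1],K[k,0],1);print(f,np.degrees(np.arctan(f[0])),'x at y=-.11',np.polyval(f,-.11),k.mean())
# rod axis at z~.234
for y in(90,160,220):
    print(plane('w2',(lambda xs:(min(xs)+max(xs))/2)([x for x in range(280,360) if im[y,x,2]-im[y,x,0]>40]),y,.234))
c=plane('w2',339,64,.07);print('cup',c)
print('screws',plane('w2',266,246,.014),plane('w2',378,246,.014))
a=cv2.imread('pics/t2.png');cv2.imwrite('pics/t2c.png',np.vstack([cv2.resize(a[125:200,250:400],(600,300),interpolation=2),cv2.resize(cv2.imread('pics/s2.png')[175:325,225:375],(600,600),interpolation=2)[:300]]))
E
```

```text
[0.1138 0.5098] 6.490442085128288 x at y=-.11 0.49728978624825626 1.0
[0.1131 0.6699] 6.45279218840225 x at y=-.11 0.657420375070266 1.0
[ 0.5854 -0.0271  0.234 ]
[ 0.5814 -0.0571  0.234 ]
[ 0.5778 -0.0862  0.234 ]
cup [ 0.6054 -0.0043  0.07  ]
screws [ 0.4959 -0.1986  0.014 ] [ 0.6352 -0.2159  0.014 ]
```

>>> step_arm([
  [-0.1,-0.08,0,0,0,0,1],
  [-0.2,-0.16,0,0,0,0,1],
  [-0.27,-0.22,0,0,0,0,1],
  [-0.3,-0.25,0,0,0,0,1],
  [-0.3,-0.25,0,0,0,0,1],
  [-0.3,-0.25,0,0,0,0,1],
])

```text
time_s: 5.22
position: [0.4899, -0.1919, 0.2403]
tcp_rot: [[0.122, 0.992, 0.001], [0.992, -0.122, 0.0], [0.0, 0.001, -1.0]]
force: [-0.1, 0.2, -0.7]
opening: 0.194
grasp_force: 30.0
```

```bash
python3 - <<'E'
from h import *
im=snap('wrist','w3')
plan([.574,-.110,.24],83.5)
for f in('w3',):
  print([proj(f,p) for p in((.574,-.11,.07),(.59,-.11,.07))])
off=lambda p:(p[0]-.5773-.1135*(p[1]+.11))*np.cos(np.radians(6.5))
p=plane('top',*c1(208,123),.07);q=plane('scene',*c2(240,308),.07);print(p,off(p),q,off(q),tri(('top',*c1(208,123)),('scene',*c2(240,308))))
E
```

```text
t 5.27 row [0.3033 0.2435 0.0015] [ 0.0017 -0.0002 -0.01  ] yaw 83.05 F [ 0.3 -0.7  0.1] op 0.196 g 30.0 P [ 0.4905 -0.1915  0.2403]
[(np.float64(399.52436409308973), np.float64(86.64610326126413)), (np.float64(417.11638615237393), np.float64(84.37668806534442))]
[0.6021 0.0101 0.07  ] 0.011062394665626507 [0.6039 0.0049 0.07  ] 0.013445082343024377 (array([0.6031, 0.0086, 0.0749]), np.float64(0.0044317447218406355))
```

View pics/w3.png

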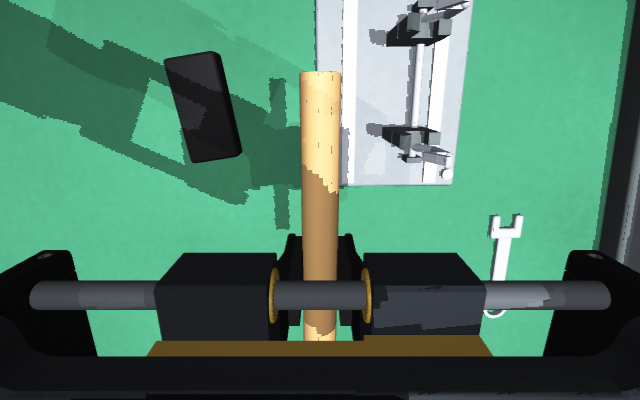

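The view shows the two forks at about (412,30) and (415,138), along with the jaw noses. I'll enlarge that region.

```bash
python3 - <<'E'
import cv2
a=cv2.imread('pics/w3.png')
t=cv2.resize(a[0:70,355:485],None,fx=6,fy=6,interpolation=2)[:, :780];b=cv2.resize(a[110:175,355:485],None,fx=6,fy=6,interpolation=2)
import numpy as np
v=np.vstack([cv2.resize(t,(546,294)),cv2.resize(b,(546,273))]);cv2.imwrite('pics/w3c.png',v)
E
```

```text
(no output)
```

View pics/w3c.png

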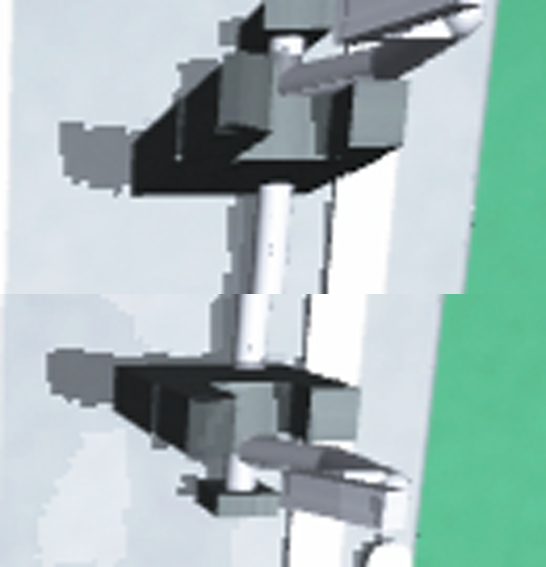

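Fork details in this crop (4.2x): upper slot floor's near edge (238..330,162), lower one (210..300,382), and the +x prong's top corners at (350,147)/(406,147) and (308,388)/(357,388).

```bash
python3 - <<'E'
from h import *
U=lambda x,y:(355+x/4.2-.4,y/4.2-.4) if y<294 else (355+x/4.2-.4,110+(y-294)/4.2-.4)
ux=np.array([np.cos(np.radians(6.5)),-np.sin(np.radians(6.5))]);uy=np.array([ux[1]*-1,ux[0]])
for n,p,z,dx in(('up floorL',(238,162),.061,-10),('up floorR',(330,162),.061,10),('upin',(350,147),.075,10),('upout',(406,147),.075,22),('-x prong L',(218,126),.097,-22),('-x prong R',(269,130),.097,-10),
 ('lo L',(210,382),.061,-10),('lo R',(300,382),.061,10),('loin',(308,388),.075,10),('loout',(357,388),.075,22),('-xprong L',(190,402),.097,-22),('-xprong R',(235,400),.097,-10)):
    q=plane('w3',*U(*p),z)[:2];a=q@ux-dx/1000;b=q@uy
    print(n,'axis x',a.round(4),'y',b.round(4))
print('plate centreline x',np.array([.5773,-.11])@ux, 'seat est y',np.array([.574,-.11])@uy)
E
```

```text
up floorL axis x 0.6028 y -0.0029
up floorR axis x 0.6025 y -0.003
upin axis x 0.6018 y -0.0025
upout axis x 0.6012 y -0.0026
-x prong L axis x 0.6011 y -0.0023
-x prong R axis x 0.5988 y -0.0031
lo L axis x 0.6025 y -0.0847
lo R axis x 0.6035 y -0.0849
loin axis x 0.6008 y -0.0848
loout axis x 0.5997 y -0.0849
-xprong L axis x 0.6013 y -0.0851
-xprong R axis x 0.5986 y -0.0848
plate centreline x 0.5860413857965637 seat est y -0.04431425942164617
```

```bash
python3 - <<'E'
from h import *
e=plane('w3',320,71.5,.240);s=read_state();R=s['tcp_rot'];print('end in tool',R.T@(e-s['position']), 'mid',R.T@(plane('w3',320,140,.234)-s['position']))
plan([.5924,-.1116,.125],83.5)
E
```

```text
end in tool [0.092  0.0001 0.0003] mid [0.0637 0.0001 0.0063]
t 5.27 row [0.3054 0.3046 0.3849] [ 0.0017 -0.0002 -0.01  ] yaw 83.05 F [ 0.3 -0.7  0.1] op 0.196 g 30.0 P [ 0.4905 -0.1915  0.2403]
```

>>> step_arm([
  [0.08,0.08,0.0,0,0,0,1],
  [0.16,0.16,0.0,0,0,-0.01,1],
  [0.24,0.24,0.05,0,0,-0.01,1],
  [0.29,0.29,0.12,0,0,-0.01,1],
  [0.305,0.305,0.22,0,0,-0.01,1],
  [0.305,0.305,0.31,0,0,-0.01,1],
  [0.305,0.305,0.37,0,0,-0.01,1],
  [0.305,0.305,0.37,0,0,-0.01,1],
])

```text
time_s: 5.93
position: [0.5899, -0.1088, 0.1247]
tcp_rot: [[0.11, 0.994, -0.008], [0.994, -0.11, 0.003], [0.002, -0.008, -1.0]]
force: [-0.0, 0.5, -1.1]
opening: 0.197
grasp_force: 30.0
```

```bash
python3 - <<'E'
from h import *
im=snap('wrist','w4');snap('scene','s4')
plan([.5924,-.1116,.079],83.5)
t=cv2.imread('pics/s4.png')[165:265,215:355];cv2.imwrite('pics/c4.png',np.vstack([cv2.resize(t,(560,400),interpolation=2)]))
E
```

```text
t 6.03 row [-0.0036  0.0012  0.1653] [-0.001  -0.0007  0.0032] yaw 83.64 F [ 0.8 -0.1  0. ] op 0.197 g 30.0 P [ 0.5922 -0.1105  0.1286]
```

View pics/w4.png

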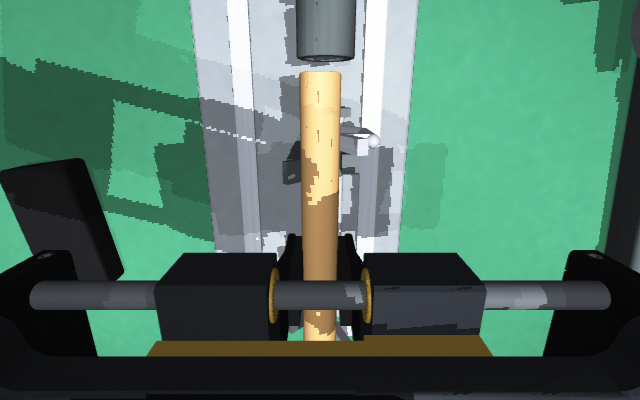

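The rod (u≈320) is above the slot and the cup's mouth is at (326,58). I'll check the cup's axis against the fork axis.

```bash
python3 - <<'E'
from h import *
ux=np.array([np.cos(np.radians(6.5)),-np.sin(np.radians(6.5))]);uy=np.array([-ux[1],ux[0]])
im=cv2.imread('pics/w4.png').astype(int)
for v in(20,40,52):
    q=plane('w4',326.3,v,.07)[:2];print(q@ux,q@uy)
print('tcp',np.array([.5922,-.1105])@ux)
for v in(90,120,160): 
    q=plane('w4',320.7,v,.1195)[:2];print('rod',q@ux)
E
```

```text
0.6015331728949234 0.08096924968250058
0.6016305555043262 0.07116655953375471
0.6016905794767654 0.0651244498909097
tcp 0.6009022080530286
rod 0.5989241855168518
rod 0.5989831183817749
rod 0.5990668624631065
```

>>> step_arm([
  [-0.003,0.002,0.02,0,0,0,1],
  [-0.003,0.002,0.04,0,0,0,1],
  [-0.003,0.002,0.05,0,0,0,1],
  [-0.003,0.002,0.06,0,0,0,1],
  [-0.003,0.002,0.07,0,0,0,1],
  [-0.003,0.002,0.08,0,0,0,1],
  [-0.003,0.002,0.09,0,0,0,1],
  [-0.003,0.002,0.1,0,0,0,1],
])

```text
time_s: 6.7
position: [0.5911, -0.1125, 0.0996]
tcp_rot: [[0.112, 0.994, -0.002], [0.994, -0.112, 0.0], [0.0, -0.002, -1.0]]
force: [-4.4, 0.1, 8.4]
opening: 0.196
grasp_force: 30.0
```

>>> step_arm([
  [0,0.002,0.01,0,0,0,1],
  [0,0.002,0.02,0,0,0,1],
  [0,0.002,0.03,0,0,0,1],
  [0,0.002,0.04,0,0,0,1],
  [0,0.002,0.05,0,0,0,1],
  [0,0.002,0.06,0,0,0,1],
  [0,0.002,0.068,0,0,0,1],
  [0,0.002,0.072,0,0,0,1],
])

```text
time_s: 7.37
position: [0.593, -0.1128, 0.0788]
tcp_rot: [[0.112, 0.994, 0.0], [0.994, -0.112, -0.0], [-0.0, 0.0, -1.0]]
force: [-5.9, 1.5, 18.6]
opening: 0.197
grasp_force: 30.0
```

```bash
python3 - <<'E'
from h import *
plan([.5924,-.1116,.079],83.5)
E
```

```text
t 7.37 row [ 0.0036 -0.0025 -0.0006] [0.0004 0.0002 0.0017] yaw 83.58 F [-5.9  1.5 18.6] op 0.197 g 30.0 P [ 0.593  -0.1128  0.0788]
```

>>> step_arm([
  [0,0,0.005,0,0,0,1],
  [0,0,0.01,0,0,0,1],
  [0,0,0.01,0,0,0,1],
])

```text
time_s: 7.62
position: [0.593, -0.1127, 0.0787]
tcp_rot: [[0.112, 0.994, 0.001], [0.994, -0.112, -0.001], [-0.001, 0.001, -1.0]]
force: [-9.9, 3.1, 26.9]
opening: 0.195
grasp_force: 30.0
```

>>> step_arm([
  [0,0,-0.01,0,0,0,1],
  [0,0,-0.01,0,0,0,-0.2],
  [0,0,-0.01,0,0,0,-0.2],
  [0,0,-0.01,0,0,0,-0.2],
  [0,0,-0.01,0,0,0,-0.2],
  [0,0,-0.01,0,0,0,-0.2],
  [0,0,-0.01,0,0,0,-0.2],
  [0,0,-0.01,0,0,0,-0.2],
])

```text
time_s: 8.28
position: [0.5928, -0.1127, 0.0771]
tcp_rot: [[0.112, 0.994, -0.0], [0.994, -0.112, 0.0], [0.0, -0.0, -1.0]]
force: [-0.5, 0.2, -0.4]
opening: 0.578
grasp_force: 0.0
```

>>> step_arm([
  [0,0,-0.06,0,0,0,-0.2],
  [0,0,-0.16,0,0,0,-0.2],
  [0,0,-0.28,0,0,0,-0.2],
  [0,0,-0.4,0,0,0,-0.2],
  [-0.05,-0.1,-0.5,0,0,0,0.2],
  [-0.1,-0.2,-0.55,0,0,0,0.5],
  [-0.2,-0.3,-0.55,0,0,0,1],
  [-0.2,-0.3,-0.55,0,0,0,1],
])

```text
time_s: 8.95
position: [0.4919, -0.1645, 0.2436]
tcp_rot: [[0.115, 0.993, -0.003], [0.993, -0.115, -0.002], [-0.002, -0.002, -1.0]]
force: [0.3, 0.4, 0.1]
opening: 0.381
grasp_force: 0.0
```

```bash
python3 - <<'E'
from h import *
snap('wrist','w5');snap('scene','s5')
plan([.5924,-.1116,.079],83.5)
a=cv2.imread('pics/w5.png');b=cv2.imread('pics/s5.png')
v=np.hstack([cv2.resize(a[0:250,300:500],(400,500),interpolation=2),cv2.resize(b[180:305,235:335],(400,500),interpolation=2)]);cv2.imwrite('pics/v5.png',v)
E
```

```text
t 9.05 row [0.2073 0.2999 0.5466] [ 0.001   0.     -0.0022] yaw 83.4 F [-0.3  0.1 -0.4] op 0.292 g 0.0 P [ 0.4958 -0.163   0.2429]
```

View pics/v5.png

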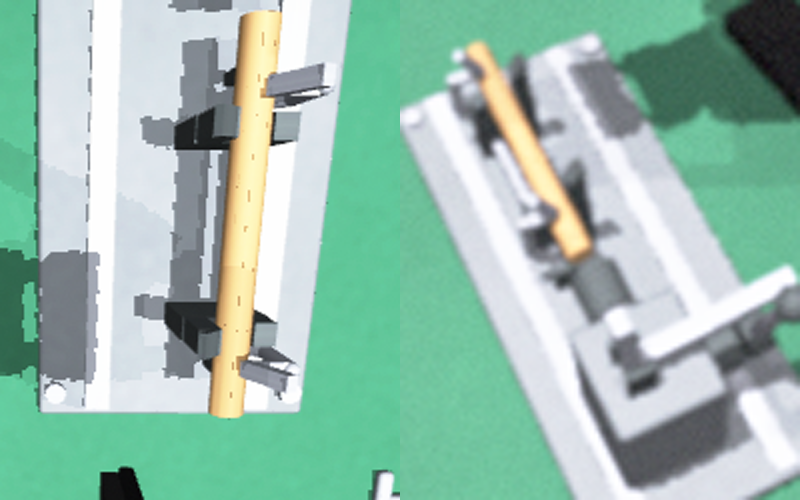

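The rod lies across both forks, with both noses over it. I'll check its lengthwise centring numerically and plan the approach to the catch.

```bash
cat >> h.py <<'E'
ux=np.array([np.cos(np.radians(6.5)),-np.sin(np.radians(6.5))]);uy=np.array([-ux[1],ux[0]])
def W(a,b,z): return np.r_[a*ux+b*uy,z]
def S(p): return np.r_[p[:2]@ux,p[:2]@uy,p[2:]]
E
python3 - <<'E'
from h import *
for p in((430,6.5),(413,207.5)): print(S(plane('w5',*p,.075)))
print(S(tri(('top',*c1(112,72)),('scene',*c2(258,340)))[0]))
plan(W(.578,.06,.245),40);plan(W(.578,.145,.245),-6.5)
E
```

```text
[0.6009 0.0473 0.075 ]
[ 0.6021 -0.1328  0.075 ]
[0.6129 0.1449 0.1691]
t 9.05 row [ 0.5532  0.2223 -0.0068] [ 0.001  -0.0004  0.9645] yaw 83.4 F [-0.3  0.1 -0.4] op 0.292 g 0.0 P [ 0.4958 -0.163   0.2429]
t 9.05 row [ 0.8366  0.2218 -0.0069] [ 0.0008 -0.0008  1.9978] yaw 83.4 F [-0.3  0.1 -0.4] op 0.292 g 0.0 P [ 0.4958 -0.163   0.2429]
```

>>> step_arm([
  [0.1,0.03,0,0,0,0.15,1],
  [0.2,0.06,0,0,0,0.3,1],
  [0.3,0.09,0,0,0,0.45,1],
  [0.4,0.12,0,0,0,0.6,1],
  [0.5,0.15,0,0,0,0.75,1],
  [0.6,0.18,0,0,0,0.9,1],
  [0.7,0.2,0,0,0,0.98,1],
  [0.82,0.22,0,0,0,0.98,1],
])

```text
time_s: 9.72
position: [0.591, 0.077, 0.2416]
tcp_rot: [[0.773, 0.634, -0.0], [0.634, -0.773, -0.0], [-0.0, 0.0, -1.0]]
force: [0.7, 0.4, 0.4]
opening: 0.003
grasp_force: 0.0
```

```bash
python3 - <<'E'
from h import *
plan(W(.578,.145,.245),-6.5)
E
```

```text
t 9.72 row [ 0.0027 -0.0048 -0.0112] [0.     0.     1.0193] yaw 39.37 F [0.7 0.4 0.4] op 0.003 g 0.0 P [0.591  0.077  0.2416]
```

>>> step_arm([
  [0.003,-0.005,0,0,0,0.15,1],
  [0.003,-0.005,0,0,0,0.3,1],
  [0.003,-0.005,0,0,0,0.45,1],
  [0.003,-0.005,0,0,0,0.6,1],
  [0.003,-0.005,0,0,0,0.75,1],
  [0.003,-0.005,0,0,0,0.9,1],
  [0.003,-0.005,0,0,0,1.0,1],
  [0.003,-0.005,0,0,0,1.0,1],
])

```text
time_s: 10.38
position: [0.59, 0.0779, 0.2416]
tcp_rot: [[0.995, -0.096, -0.001], [-0.096, -0.995, 0.0], [-0.001, -0.0, -1.0]]
force: [0.4, 0.8, 0.2]
opening: 0.008
grasp_force: 0.0
```

```bash
python3 - <<'E'
from h import *
snap('wrist','w6')
im=cv2.imread('pics/w6.png')
plan(W(.578,.145,.165),-6.5)
for n,p in(('tabtop',W(.613,.145,.17)),('handle',W(.4854,.1788,.167)),('bladetip',W(.508,.145,.119)),('tip',W(.578,.145,.22))): print(n,proj('w6',p))
E
```

```text
t 10.43 row [ 0.0025 -0.0032  0.2556] [-0.0005  0.0007  0.0254] yaw -5.36 F [0.1 0.7 0.2] op 0.002 g 0.0 P [0.5899 0.0777 0.2417]
tabtop (np.float64(319.19507749737477), np.float64(170.96366813198864))
handle (np.float64(274.119652132118), np.float64(325.9785974094606))
bladetip (np.float64(317.2571218782037), np.float64(270.44646559837116))
tip (np.float64(318.11866319724004), np.float64(252.62311408044852))
```

```bash
python3 - <<'E'
from h import *
g=cv2.cvtColor(cv2.imread('pics/w6.png'),cv2.COLOR_BGR2GRAY)
for v in range(120,262,6): print(v,' '.join(f'{x:3d}' for x in g[v,260:380:4]))
E
```

```text
120 247 249 249 249 249 249 249 245 121 121 120 169 174 174 174 221 220 220 219 247 246 246 246 249 249 249 249 249 249 249
126 192 184 207 146 146 186  67  65  64  63  63  62  61  61  65  65  65  66  65  64  64  63  64  64  63 247 249 248 248 248
132 188 188 186 182 186 175 209 209 212 211 210 210 209 209 193 194 194 208 207 208 206 191 191 192 190 202 123 188 188 188
138 188 186 188 186 188 161 191 194 195 194 192 192 193 192 192 192 191 191 191 191 189 190 192 191 190 182 179 188 187 185
144 188 186 187 185 187 158 195 194 194 193 192 192 192 192 192 190 190 191 190 189 191 192 191 188 188 179 133 182 184 187
150 185 186 185 188 185 157 194 192 192 191 134 122 186 191 190 189 191  70  78 190 191 189 188 188 189 172 194  80  79  83
156 185 187 189 189 185 152 193 192 191 190 130 119  75  71  72  72  73  88 116 190 188 188 187 187 187 166 233 212  90 112
162 187 189 191 191 187 149 192 191 190 191 134 123 247 247 248 247 247 113 121 188 186 186 185 185 185 160 250 249 101 129
168 180 187 186 186 186 147 190 189 189 189 130 118 246 246 247 246 246  96 119 186 186 185 184 184 183 154 
[... 1175 characters left out ...]
  64  65  63 138 141 140  80  68  61  41  63  64 133 134 136  78  77  75  79  77
234  64  64  61  63  62  65  62  63  63  64  63  13   8 161 144 138  74  68   7  23  64  65  78  76  77  76  76  77  77  76
240  65  64  64  66  64  63  63  64  64  63  63   6   7  12  15  81  11  12   7   5  64  63  74 133  78  77  75  78  77  77
246  63  64  63  63  66  64  65  63  62  63  62   8   8  15  14  81  11  10   8   5  66  65  78 137 133 134  76  78  77  77
252  52  51  51  53  51  51  51  53  48  55  44   8   9  14  13  84  11  10   7   6  50  52  97 101 105 103 105 105 103 104
258  17  19  18  18  19  18  19  19  17  18  19   6  13  15  11  81  11  11   8   9  17  19  18  19  20  18  17  19  18  18
```

>>> step_arm([
  [0.002,-0.003,0.1,0,0,0.025,1],
  [0.002,-0.003,0.19,0,0,0.025,1],
  [0.002,-0.003,0.255,0,0,0.025,1],
  [0.002,-0.003,0.255,0,0,0.025,1],
  [0.002,-0.003,0.255,0,0,0.025,1],
])

```text
time_s: 10.85
position: [0.5897, 0.0779, 0.1648]
tcp_rot: [[0.993, -0.114, -0.003], [-0.114, -0.993, 0.0], [-0.003, -0.0, -1.0]]
force: [0.3, -0.9, 0.2]
opening: 0.002
grasp_force: 0.0
```

>>> step_arm([
  [0.03,0,0,0,0,0,1],
  [0.06,0,0,0,0,0,1],
  [0.09,0,0,0,0,0,1],
  [0.12,0,0,0,0,0,1],
  [0.15,0,0.005,0,0,0,1],
  [0.18,0,0.01,0,0,0,1],
  [0.21,0,0.02,0,0,0,1],
  [0.21,0,0.02,0,0,0,1],
])

```text
time_s: 11.52
position: [0.6561, 0.0694, 0.16]
tcp_rot: [[0.993, -0.116, 0.005], [-0.116, -0.993, -0.0], [0.005, -0.0, -1.0]]
force: [1.6, 0.4, 0.6]
opening: 0.005
grasp_force: 0.1
```

>>> step_arm([
  [0.02,0,0.01,0,0,0,1],
  [0.035,0,0.02,0,0,0,1],
  [0.045,0,0.03,0,0,0,1],
  [0.045,0,0.037,0,0,0,1],
  [0.045,0,0.037,0,0,0,1],
])

```text
time_s: 11.93
position: [0.6667, 0.0684, 0.1484]
tcp_rot: [[0.993, -0.116, 0.001], [-0.116, -0.993, -0.0], [0.001, -0.0, -1.0]]
force: [0.7, 0.9, 0.2]
opening: 0.004
grasp_force: 0.0
```

```bash
python3 - <<'E'
from h import *
snap('scene','s7');snap('top','t7');snap('wrist','w7')
plan(W(.578,.145,.245),-6.5); print(S(read_state()['position']))
g=cv2.cvtColor(cv2.imread('pics/w7.png'),cv2.COLOR_BGR2GRAY)
for th in(0,.5,1.1,1.4,1.75):
    for o in(.613,):
        print(th,'blade tip',proj('t7',W(o-.105*np.cos(th),.145,.115+.105*np.sin(th))),proj('s7',W(o-.105*np.cos(th),.145,.115+.105*np.sin(th))))
E
```

```text
t 12.08 row [-0.253  -0.0042 -0.3209] [ 0.0001  0.0003 -0.0033] yaw -6.65 F [ 0.4  0.5 -0.1] op 0.009 g 0.0 P [0.6659 0.0686 0.1487]
[0.6539 0.1435 0.1487]
0 blade tip (np.float64(270.86976607184306), np.float64(179.82191547974622)) (np.float64(331.23937879644626), np.float64(251.08033753700164))
0.5 blade tip (np.float64(269.47388571035765), np.float64(173.63974218775715)) (np.float64(326.97440827021046), np.float64(243.11237122885296))
1.1 blade tip (np.float64(269.47711207865615), np.float64(156.25945834866945)) (np.float64(308.90952282106787), np.float64(241.94304653890583))
1.4 blade tip (np.float64(270.2348116609428), np.float64(145.26879067590187)) (np.float64(295.9547047997967), np.float64(245.52396106068437))
1.75 blade tip (np.float64(271.6480545925144), np.float64(132.5252372488256)) (np.float64(279.76867500230344), np.float64(252.9249667599442))
```

>>> step_arm([
  [0,0,-0.1,0,0,0,1],
  [0,0,-0.22,0,0,0,1],
  [0,0,-0.35,0,0,0,1],
  [0,0,-0.43,0,0,0,1],
  [-0.1,-0.03,-0.45,0,0,0,0.5],
  [-0.22,-0.06,-0.45,0,0,0,0],
  [-0.34,-0.09,-0.45,0,0,0,0],
  [-0.45,-0.11,-0.45,0,0,0,0],
])

```text
time_s: 12.75
position: [0.5336, 0.1177, 0.2841]
tcp_rot: [[0.993, -0.116, -0.0], [-0.116, -0.993, 0.0], [-0.0, -0.0, -1.0]]
force: [-0.5, 0.9, -0.5]
opening: 0.221
grasp_force: 0.0
```

```bash
python3 - <<'E'
from h import *
snap('scene','s8');snap('wrist','w8');snap('top','t8')
plan(W(.4854,.1788,.173),-6.5); print(S(read_state()['position']))
d=cv2.absdiff(cv2.imread('pics/scene.png'),cv2.imread('pics/s8.png')).max(2)[225:290,270:345]
g=cv2.cvtColor(cv2.imread('pics/s8.png'),cv2.COLOR_BGR2GRAY)
for v in range(232,276,2): print(v,' '.join(f'{x:3d}' for x in g[v,272:342:2]))
E
```

```text
t 12.9 row [-0.1017 -0.0043  0.3707] [ 0.0002  0.0019 -0.0009] yaw -6.54 F [ 0.4 -0.3 -0. ] op 0.358 g 0.0 P [0.5329 0.1179 0.2842]
[0.5161 0.1775 0.2842]
232 128 189 235 154  64 122 227 227 227 228 239 252 253 250 228 228 227 229 227 181 173 168 170 168 167 167 166 167 165 102  33  58 127 201 129
234 120 170 241 218  93 102 221 207 220 226 226 245 253 252 237 226 227 230 227 207 172 168 166 168 167 167 167 167 167 144  66  76 132 147 142
236 101 227 245 236 159  75 144 141 153 216 226 219 252 253 248 229 226 228 228 226 178 166 169 170 170 166 171 166 169 166 127  65  94 122 165
238  79 211 240 242 215  92 128 151 178 209 227 223 240 253 252 242 229 228 224 226 213 171 168 172 166 170 171 165 164 169 158 138 136  80 148
240  76 146 232 243 237 161 185 222 225 228 224 226 232 251 252 251 231 226 228 227 226 206 170 169 166 169 167 168 167 167 171 168 163  83 111
242 148 156 204 233 193 131 182 225 226 228 225 224 226 235 252 253 244 229 229 228 227 223 175 168 170 171 169 170 165 168 169 165 167 163 148
244 139 140 146 144 116 132 144 176 201 229 236 229 225 224 245 253 252 235 225 2
[... 1522 characters left out ...]
 230 229 230 208 143 129 118 119 182 228 226 227 219 216 219 178 141 147 146 133  91 101  98  77  96 140 156 166 161 158 124
268 248 253 254 191 220 228 231 230 221 201 120 118 185 224 186 160 152 143 200 212 149 137 132 126 104  75  92 117 130 131 150 154 152 147 117
270 238 253 254 225 188 241 250 252 254 250 153 117 140 153 143 142 140 149 172 211 192 128 111  98  94 117 120 127 124 126 139 148 151 148 108
272 232 249 254 246 246 253 253 253 253 252 191 141 138 127 141 166 186 222 224 219 212 156  93 102 145 127 125 126 127 127 119 140 152 153 129
274 238 250 253 253 253 253 253 251 230 180 144 117  76  88 200 226 230 229 229 227 221 189 130 161 165 148 169 187 205 199 133 113 122 151 157
```

```bash
python3 - <<'E'
from h import *
g=cv2.cvtColor(cv2.imread('pics/w8.png'),cv2.COLOR_BGR2GRAY)
for x in(-.031,0,.025,.04): print(x,[proj('w8',W(.4854+x,.1788+y,.167)) for y in(-.01,0,.01)])
for v in range(190,330,8): print(v,' '.join(f'{x:3d}' for x in g[v,270:370:4]))
E
```

```text
-0.031 [(np.float64(330.1808884196906), np.float64(256.7038605614046)), (np.float64(318.90618908037965), np.float64(256.71178025759315)), (np.float64(307.6302263201073), np.float64(256.7197008412476))]
0 [(np.float64(330.55458236358675), np.float64(224.3867200964271)), (np.float64(318.88472213272223), np.float64(224.39304332228795)), (np.float64(307.2135083618172), np.float64(224.39936728155416))]
0.025 [(np.float64(330.8755838762923), np.float64(196.62643351694624)), (np.float64(318.8662820484282), np.float64(196.6312840413612)), (np.float64(306.85554678972454), np.float64(196.636135144735))]
0.04 [(np.float64(331.0773074674095), np.float64(179.18132974762747)), (np.float64(318.8546939091381), np.float64(179.18520687831662)), (np.float64(306.6305955429262), np.float64(179.18908448000116))]
190  76  74  86  87  87  89  84  86  88  85  22  88  94  84  33  87  75  74  76  73  87  88  87  87  89
198  77  73  88  89  87  87  87  88  89  70  26  33  52  41  28  43  89  75  76  76  88  89  89  89  88
206  76  75  75  86  88  86  88  87  89  68  17  20  21  20  17  41  89  77 140 139 154 15
[... 873 characters left out ...]
  13  89 138 139 138 139 138 138 136 138  75  94  33  14  15  15  15   7   7
286  80  81  79  80  79  80  79  80  79  79  79  79  80  81  80  80  79  79  80  79  79  79  79  79  79
294 124 125 125 124 124 124 125 125 125 124 124 125 125 125 124 125 125 125 125 124 125 126 125 125 125
302 138 137 138 138 138 138 138 138 138 138 138 139 138 138 138 138 137 137 137 137 137 136 137 136 137
310  12  10  12  33  32  32  53  74  75  75  74  75  74  76  76  75  75  75  78  25  31  31  32  12  13
318   9   9   6  30  31  30  72  74  73  74  74  74  74  77  76  75  77  78  76  61  30  31  30   8   9
326  11   6   7  68  72  73  74  74  74  73  77  76  76  78  77  76  77  76  78  81 145 144  84   7   8
```

>>> step_arm([
  [-0.06,-0.004,0.04,0,0,0,0],
  [-0.1,-0.004,0.1,0,0,0,0],
  [-0.1,-0.004,0.17,0,0,0,0],
  [-0.1,-0.004,0.25,0,0,0,0],
  [-0.1,-0.004,0.32,0,0,0,0],
  [-0.1,-0.004,0.37,0,0,0,0],
  [-0.1,-0.004,0.37,0,0,0,1],
  [-0.1,-0.004,0.37,0,0,0,1],
])

```text
time_s: 13.57
position: [0.5072, 0.1213, 0.1724]
tcp_rot: [[0.993, -0.116, -0.0], [-0.116, -0.993, -0.0], [-0.0, 0.0, -1.0]]
force: [0.3, -0.3, -0.4]
opening: 0.419
grasp_force: 0.0
```

>>> step_arm([
  [0,0,0,0,0,0,1],
  [0,0,0,0,0,0,1],
  [0,0,0,0,0,0,1],
  [0,0,0,0,0,0,1],
  [0,0,0,0,0,0,1],
  [0,0,0,0,0,0,1],
])

```text
time_s: 14.07
position: [0.5076, 0.1225, 0.1741]
tcp_rot: [[0.993, -0.116, 0.004], [-0.116, -0.993, 0.002], [0.004, -0.002, -1.0]]
force: [1.7, 5.3, 4.3]
opening: 0.223
grasp_force: 30.0
```

```bash
python3 - <<'E'
from h import *
plan(W(.4854,.1788,.173),-6.5); s=read_state();print(S(s['position']))
# arc about the hinge: grip offset from start, in tool (y = seat -y, z down), normalised, tool tilt kept with lever
for q in np.arange(0,.80,.05):
    a=-.35+q; print(round(q,2), 'y',round((.125*np.sin(a)-.125*np.sin(-.35))/.3,4),'z',round(-(.125*np.cos(a)-.125*np.cos(.35))/.3,4))
E
```

```text
t 14.07 row [-0.017   0.0013  0.0035] [-0.0026 -0.0051 -0.0038] yaw -6.67 F [1.7 5.3 4.3] op 0.223 g 30.0 P [0.5076 0.1225 0.1741]
[0.4905 0.1792 0.1741]
0.0 y 0.0 z -0.0
0.05 y 0.0197 z -0.0067
0.1 y 0.0398 z -0.0123
0.15 y 0.0601 z -0.017
0.2 y 0.0806 z -0.0206
0.25 y 0.1013 z -0.0232
0.3 y 0.122 z -0.0247
0.35 y 0.1429 z -0.0253
0.4 y 0.1637 z -0.0247
0.45 y 0.1845 z -0.0232
0.5 y 0.2051 z -0.0206
0.55 y 0.2257 z -0.017
0.6 y 0.246 z -0.0123
0.65 y 0.266 z -0.0067
0.7 y 0.2857 z -0.0
0.75 y 0.3051 z 0.0076
```

>>> step_arm([
  [0,0.02,-0.007,0,0,0,1],
  [0,0.04,-0.012,0,0,0,1],
  [0,0.06,-0.017,0,0,0,1],
  [0,0.08,-0.021,0,0,0,1],
  [0,0.1,-0.023,0,0,0,1],
  [0,0.122,-0.025,0,0,0,1],
  [0,0.143,-0.025,0,0,0,1],
  [0,0.164,-0.025,0,0,0,1],
])

```text
time_s: 14.73
position: [0.5019, 0.0745, 0.1821]
tcp_rot: [[0.993, -0.117, 0.005], [-0.117, -0.993, 0.004], [0.004, -0.004, -1.0]]
force: [2.0, 8.7, 5.0]
opening: 0.218
grasp_force: 30.0
```

>>> step_arm([
  [0,0.02,0.002,0,0,0,1],
  [0,0.041,0.004,0,0,0,1],
  [0,0.062,0.008,0,0,0,1],
  [0,0.082,0.012,0,0,0,1],
  [0,0.102,0.018,0,0,0,1],
  [0,0.122,0.025,0,0,0,1],
  [0,0.135,0.031,0,0,0,1],
  [0,0.135,0.031,0,0,0,1],
])

```text
time_s: 15.4
position: [0.4968, 0.0334, 0.1721]
tcp_rot: [[0.993, -0.118, 0.003], [-0.118, -0.993, 0.003], [0.003, -0.003, -1.0]]
force: [1.8, 6.9, 6.4]
opening: 0.216
grasp_force: 30.0
```

```bash
python3 - <<'E'
from h import *
plan(W(.4854,.1788,.173),-6.5); s=read_state();p=S(s['position']);print(p, 'ang',np.arctan2(.136-p[1],p[2]-.006-.05)+.35, np.hypot(.136-p[1],p[2]-.056))
E
```

```text
t 15.4 row [-0.0161 -0.298  -0.0021] [-0.0037 -0.0036 -0.0058] yaw -6.76 F [1.8 6.9 6.4] op 0.216 g 30.0 P [0.4968 0.0334 0.1721]
[0.4898 0.0894 0.1721] ang 0.731765735827425 0.1251202453087991
```

>>> step_arm([
  [0,0.01,0.004,0,0,0,1],
  [0,0.02,0.008,0,0,0,1],
  [0,0.03,0.012,0,0,0,1],
  [0,0.03,0.012,0,0,0,1],
  [0,0.03,0.012,0,0,0,1],
])

```text
time_s: 15.82
position: [0.4964, 0.0303, 0.1708]
tcp_rot: [[0.993, -0.121, 0.007], [-0.121, -0.993, 0.013], [0.005, -0.013, -1.0]]
force: [2.0, 26.6, 21.7]
opening: 0.215
grasp_force: 30.1
```

```bash
python3 - <<'E'
from h import *
plan(W(.4854,.1788,.173),-6.5); s=read_state();p=S(s['position']);print(p, 'ang',np.arctan2(.136-p[1],p[2]-.006-.05)+.35, np.hypot(.136-p[1],p[2]-.056))
E
```

```text
t 15.82 row [-0.0172 -0.3084 -0.0031] [-0.0171 -0.0064 -0.0105] yaw -6.98 F [ 2.  26.6 21.7] op 0.215 g 30.1 P [0.4964 0.0303 0.1708]
[0.4898 0.0863 0.1708] ang 0.7587418861733354 0.12515556089398205
```

>>> step_arm([
  [0,-0.007,-0.003,0,0,0,1],
  [0,-0.007,-0.003,0,0,0,1],
  [0,-0.007,-0.003,0,0,0,1],
])

```text
time_s: 16.07
position: [0.4965, 0.0307, 0.171]
tcp_rot: [[0.993, -0.119, 0.006], [-0.119, -0.993, 0.009], [0.004, -0.01, -1.0]]
force: [1.0, 20.0, 17.5]
opening: 0.219
grasp_force: 30.1
```

```bash
python3 - <<'E'
from h import *
s=read_state();p=S(s['position']);print(p,s['force'],s['opening'],s['grasp_force'], 'ang',np.arctan2(.136-p[1],p[2]-.056)+.35)
b0=cv2.imread('pics/s5.png').astype(int);b=snap('scene','s9')[:,:,::-1].astype(int);t=snap('top','t9')[:,:,::-1].astype(int);t0=cv2.imread('pics/t8.png').astype(int)
for y in np.arange(-.14,.09,.01):
    o=[]
    for f,I in(('s5',b0),('s9',b),('t8',t0),('t9',t)):
        u,v=proj(f,W(.6015,y,.079));px=I[int(round(v)),int(round(u))];o.append(int(px[2]-px[0]))
    print(round(y,3),o)
print([tuple(np.round(proj('s9',W(.613-.105*np.cos(q),.145,.115+.105*np.sin(q))))) for q in(1.3,1.5)])
g=cv2.cvtColor(b.astype('u1'),cv2.COLOR_BGR2GRAY)
for v in range(238,268,3): print(v,g[v,284:306:2])
E
```

```text
[0.4898 0.0867 0.171 ] [ 0.9917 19.9566 17.5017] 0.2187672827116714 30.052876315894537 ang 0.7546253100831928
-0.14 [-42, -42, -12, -11]
-0.13 [82, 64, 54, 54]
-0.12 [82, 66, 61, 62]
-0.11 [78, 75, 42, 42]
-0.1 [94, 80, 59, 59]
-0.09 [80, 61, 61, 61]
-0.08 [79, 59, 57, 58]
-0.07 [81, 61, 59, 59]
-0.06 [76, 57, 60, 60]
-0.05 [62, 57, 60, 60]
-0.04 [65, 57, 59, 59]
-0.03 [66, 57, 59, 59]
-0.02 [65, 60, 58, 59]
-0.01 [62, 55, 54, 54]
0.0 [60, 60, 58, 60]
0.01 [60, 60, 57, 57]
0.02 [87, 82, 26, 26]
0.03 [63, -1, 58, 44]
0.04 [63, -14, 59, -10]
0.05 [66, -16, -7, -11]
0.06 [-9, -13, -10, -10]
0.07 [-9, -1, -11, -8]
0.08 [-14, -1, -10, -10]
[(np.float64(300.0), np.float64(244.0)), (np.float64(291.0), np.float64(247.0))]
238 [110 142 174 209 225 221 240 253 252 239 216]
241 [118 172 227 227 225 225 225 245 252 252 235]
244 [133 114 175 229 234 229 224 223 245 253 247]
247 [188 143  81 231 254 250 228 225 223 252 251]
250 [254 247 181 138 226 196 204 225 225 234 251]
253 [251 253 241 148 120 121 199 219 210 214 223]
256 [223 253 253 198 116 122 202 226 225 224 215]
259 [175 228 224 172 118 121 205 227 224 225 224]
262 [227 226 225 174 115 123 205 228 226 225 226]
265 [227 216 173 138 119 121 198 228 227 228 226]
```

The cup now covers the last ~15 mm of the rod, the catch is still flipped at about 1.45 rad, and the lever is held at its stop. I'm handing in.

```bash
python3 -c "
from rig import *
print(hand_in())"
```

```text
the job is handed in; nothing more can be done
None
```

The job is handed in: the rod is home in both forks about 1 mm off centre, the catch was flipped over to about 1.45 rad first, and the gripper is holding the lever at its stop (about 0.75 rad) with the cup over the rod's end. It took about 16 s of the 62 s allowed. These figures come from my own camera and arm readings; the hand-in gave no verdict.

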